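# Set the fan dial and start the fan

### The job

Set the bench fan's speed and start it: with a fingertip pressed lightly on the wide knurled dial of the grey controller, turn the dial until its pointer line clicks in at the one long mark on the box. Then press the flat round start button on the push-button station fully in and let it spring out again, without pressing the mushroom-headed stop button or pressing start before the dial is set. Grip and lift nothing, do not force the dial, and leave the tools and parts round about where they lie.

Things in the scene. Friction and masses are not known exactly. Their poses are not given: they have to be found in the camera images.
- controller: The fan controller: a grey box 134x134 mm fixed to the bench, flat top 50 mm above the bench; the dial stands on its middle. Origin at the centre of its underside, z up; the long mark is on its -x side, the cable gland on its +x side. Round the dial are six thin black marks (8 mm), one per click, and one long wide black bar (16x6 mm), the position to set.
- dial (a joint): Angle of the dial, rad, growing clockwise seen from above; 0: pointer line at the long mark, clicked in. Clicks are 0.524 rad (30 deg) apart; a sprung ball pulls the dial into the nearest (up to about 0.035 N m, friction included): let go past half way, it snaps on to the next. It starts 1, 2 or 3 clicks before 0 (about -0.52, -1.05 or -1.57), so turn it clockwise. Stops at -2.14 and 1.10.
- dial_center (a point): Centre of the dial's flat top, 80 mm above the bench, on the vertical turning axis. The dial is a bare metal disc 92 mm across, 22 mm high, with a knurled rim, too wide to grip. A fingertip pressed on its top 25 to 35 mm off the centre and moved in an arc about the centre drags it round by friction.
- dial_float (a joint): How far the spring-mounted dial is pressed down, m: 0 up, 0.005 at its solid stop. About 2 N starts it down, about 12 N holds it at the stop; 5 to 10 N (2 to 4 mm) is enough to turn the dial. More than 40 N on the dial counts as forcing it.
- dial_pointer (a point): Outer end of the black pointer line on the dial's top face, 44 mm from the axis; it turns with the dial.
- station: The push-button station: a grey box 76x140 mm, 44 mm high, fixed to the bench, with two buttons on its top. Origin at the centre of its underside, z up. Start button at +38 mm, stop button at -38 mm along its y axis.
- start_button (a joint): Travel of the start button, m: 0 out, 0.006 fully in; springs back. About 1.5 N starts it, 5 N holds it fully in; it counts as pressed beyond 0.004.
- start_top (a point): Centre of the start button's flat top, 56 mm above the bench when out: a flat round steel button 32 mm across, standing 9 mm above its 42 mm steel ring.
- stop_button (a joint): Travel of the stop button, m: 0 out, 0.006 in. Not to be pressed.
- stop_top (a point): Top of the stop button: a black mushroom head 40 mm across, its top 72 mm above the bench, 76 mm from the start button.
- bearing: Bystander: a steel ball bearing ring, 52 mm across, 16 mm high, between the two units; loose. Origin at the centre of its underside.
- pliers: Bystander: red-handled pliers, 185 mm long, lying behind the units; loose. Origin at the centre of its underside.
- gear: Bystander: a grey steel gear, 82 mm across, 29 mm high, at the right rear; loose. Origin at the centre of its underside.
- carburettor: Bystander: a grey metal carburettor, 88x146x78 mm, at the left; loose. Origin at the centre of its underside.
- oil_filter: Bystander: a dark blue can-shaped oil filter, 78 mm across, 86 mm high, at the right; loose. Origin at the centre of its underside.
- tape_roll: Bystander: a black roll of tape, 89 mm across, 19 mm high, at the right front; loose. Origin at the centre of its underside.
- piston: Bystander: a grey metal piston, 82 mm across, 61 mm high, at the left front; loose. Origin at the centre of its underside.

How it is judged:
By the outcome, as a careful person would: the job done as asked, in the order asked, and still so for the second after the job is handed in, with the robot touching nothing.
It also fails if it takes over 48 s, if anything falls off the work surface, if the arm or the gripper's body presses on something with over 40 N, if the wrist force passes 120 N, or if a joint passes its speed limit or range.

### The arm

A 7-joint arm with a two-finger parallel gripper is mounted at the origin on a cart in front of the work surface, level with it; the furniture and walls round the work are solid. World frame = base frame: x ahead of the robot, y to its left, z up, the work surface at z = 0. Lengths are in mm, angles in rad, forces in N, time in s.
With the tool pointing down it reaches from about 400 to 875 mm from the base axis. Payload 4.4 kg.
Tool frame: the origin (TCP) lies at the very end of the fingers, on their centre line; the grasp point (between the pads) lies 19 mm behind it; z points along the fingers, y is the direction in which the jaws open and shut (so a half turn about z gives the same grasp; the last joint's range is limited). The gripper opens to 85 mm and grips with 20 to 120 N. Pads are 22 mm wide; open, the fingers measure 114 mm over their backs; the gripper's body (76 mm by 85 mm) begins 54 mm behind the grasp point. The pads swing forward as they close: fully open they stand 13 mm farther back than shut.
Start: joints at [-1.355, 0.628, 0.038, 1.517, -0.027, 0.996, -0.02], TCP at [180.73, 624.384, 199.413] pointing down, gripper open.
Joint ranges: [-3.06, 3.06], [-0.37, 2.12], [-1.25, 1.32], [0.18, 2.47], [-1.1, 4.24], [0.23, 1.98], [-2.94, 2.94]. Speed limits (rad/s): [2.57, 2.57, 3.14, 3.14, 3.14, 3.14, 3.14].

### API

Orientations are given as [roll, pitch, yaw] about the fixed x, y, z axes, in that order (R = Rz(yaw) Ry(pitch) Rx(roll)).
In Python, from cell import read_state, get_image, finish_job gives the robot as it stands.
- The arm moves only by the tool carry_out, never from a script. Its argument "series" is a list that holds one entry, the list of rows, each a list of 7 numbers: the shift along the tool's x, y, z in cm, then the turn, a rotation vector about the tool's x, y, z in rad, then the finger opening in cm, from 0 to 8.54. In form: [[[x, y, z, wx, wy, wz, grip], ...]]. A call has 1 to 5 rows; each row is the pose to reach, as a shift and turn from the pose commanded when the call began, along the tool's axes at that moment; what a row does not reach only later rows make up. A row lasts 1/12 s, in which the tool goes at most 41.7 mm and 7.16 degrees, less where a joint would pass 70% of its speed; a pose out of reach is approached as far as the arm can. A call with a gripper value outside its range is refused whole. The fingers move at their own pace and stop on an object; the grip force is fixed at half the most. Time passes only in rows, so rows that repeat a pose let the fingers close. It gives the time, the measured TCP pose, the force and the opening at its end, in the units of the state.
- read_state(): the state, without advancing time (a new reading comes with each control period).
- get_image(name): name is "scene" or "top" or "wrist"; returns a dict with "img" (384x512x3 uint8, blue, green, red), "z_map" (384x512 float32, mm along the optical axis (not along the pixel's ray), 0 where there is no reading), "mtx" (3x3 intrinsics, pixels), "dist" ([k1, k2, p1, p2, k3] as OpenCV has them; the pictures are not rectified), "T" (4x4, takes a point from camera to world coordinates); the wrist camera has in their place "T_tool_cam" (4x4, takes a point from camera to tool coordinates, whose origin is the TCP and whose axes are the flange's). Camera axes: x right, y down, z forward; pixel columns grow to the right and rows downward; lengths in mm; the calibration is good to about 2 mm. A picture is of the moment at which its call begins: read the wrist's pose just before it.
- finish_job(): hands the job in, once; it reports no verdict.
The state is a dict: "clock": time; "qpos": joint angles; "qd": joint speeds; "tau": joint torques, N m; "eef_pos": TCP position; "tool_rot": TCP orientation; "force": force on the tool from outside, world axes, zero at the start; "torque": the same for the moment, N m; "width": finger opening in mm.
Only numpy, scipy, OpenCV 4.12 (cv2) and the standard library are available. Lean on these libraries where they do the work, as an engineer would, in place of code of your own. Each camera call takes 0.05 s, during which the arm holds its last target.

## Working session

There is one attempt and no reset: what is moved stays moved. The work goes in short steps, Python scripts to look and compute and a tool call to move; the robot and the scene stay as the last step left them, time stands still between calls to the robot, and variables do not carry over. Pictures are saved under pics/ and viewed, and the job is handed in when it is done.

Besides the shell and the picture viewer there is one more tool, called as name(argument=value, ...) on one line, values as JSON. carry_out: Moves the arm, as the interface text tells. Its arguments: {"type":"object","properties":{"series":{"type":"array","items":{"type":"array","items":{"type":"array","items":{"type":"number"}}}}},"required":["series"]}

```bash
mkdir -p pics; ls
python3 - <<'E'
from cell import *
import cv2,numpy as np
s=read_state();print({k:np.round(v,3).tolist() for k,v in s.items()})
for n in("scene","top","wrist"):
    d=get_image(n);cv2.imwrite(f"pics/{n}0.png",d["img"]);np.savez(f"{n}0.npz",**d)
    print(n,np.round(d["mtx"],1).tolist(),d["dist"],np.round(d.get("T",d.get("T_tool_cam")),3).tolist())
E
```

```text
pics
{'clock': 0.0, 'qpos': [-1.355, 0.629, 0.038, 1.518, -0.027, 0.996, -0.02], 'qd': [-0.001, 0.001, -0.001, -0.002, -0.002, -0.0, 0.001], 'tau': [0.0, -56.339, 1.227, -19.345, 0.011, 0.01, -0.0], 'eef_pos': [180.529, 623.686, 198.471], 'tool_rot': [-3.14, 0.0, 2.86], 'force': [0.936, -0.071, 0.494], 'torque': [0.001, 0.005, 0.005], 'width': 85.304}
scene [[494.8, 0.0, 259.8], [0.0, 494.8, 193.7], [0.0, 0.0, 1.0]] [0.05783129 0.         0.         0.         0.        ] [[0.708, -0.458, 0.538, -411.498], [-0.706, -0.455, 0.542, -969.752], [-0.003, -0.764, -0.646, 1240.398], [0.0, 0.0, 0.0, 1.0]]
top [[411.6, 0.0, 256.3], [0.0, 411.6, 189.3], [0.0, 0.0, 1.0]] [-0.10528823  0.          0.          0.          0.        ] [[0.007, -0.992, 0.127, 368.566], [-1.0, -0.006, 0.01, 11.122], [-0.01, -0.127, -0.992, 1350.799], [0.0, 0.0, 0.0, 1.0]]
wrist [[302.7, 0.0, 258.5], [0.0, 302.7, 192.2], [0.0, 0.0, 1.0]] [-0.03697316  0.          0.          0.          0.        ] [[0.001, -0.947, -0.32, 83.682], [1.0, 0.001, 0.0, 0.572], [-0.0, -0.32, 0.947, -173.418], [0.0, 0.0, 0.0, 1.0]]
```

View pics/top0.png

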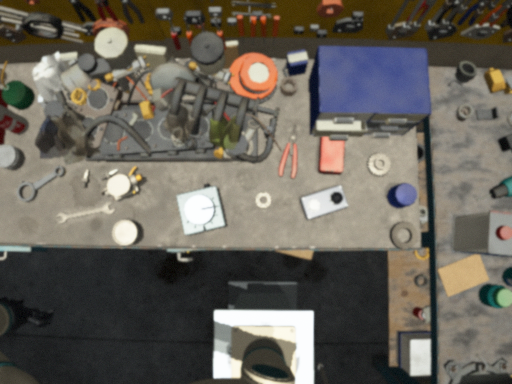

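View pics/scene0.png

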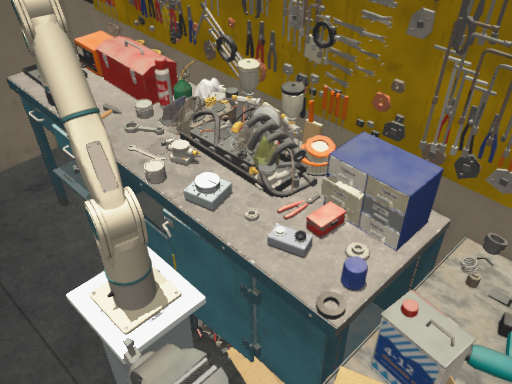

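```bash
cat > h.py <<'E'
import numpy as np,cv2
def ray(d,uv,z,T=None):
    T=d["T"] if T is None else T
    p=cv2.undistortPoints(np.array(uv,float).reshape(-1,1,2),d["mtx"],d["dist"]).reshape(-1,2)
    r=np.c_[p,np.ones(len(p))]@T[:3,:3].T
    o=T[:3,3]
    return o+r*((z-o[2])/r[:,2])[:,None]
def cloud(d,T=None):
    T=d["T"] if T is None else T
    h,w=d["z_map"].shape
    g=np.stack(np.meshgrid(np.arange(w),np.arange(h)),-1).reshape(-1,1,2).astype(float)
    p=cv2.undistortPoints(g,d["mtx"],d["dist"]).reshape(-1,2)
    z=d["z_map"].reshape(-1,1)
    return (np.c_[p,np.ones(len(p))]*z@T[:3,:3].T+T[:3,3]).reshape(h,w,3)
E
python3 - <<'E'
from h import *
a=dict(np.load("top0.npz"));b=dict(np.load("scene0.npz"))
i=a["img"][175:245,165:360];cv2.imwrite("pics/topc.png",cv2.resize(i,None,fx=4,fy=4,interpolation=2))
i=b["img"][160:265,175:325];cv2.imwrite("pics/scenec.png",cv2.resize(i,None,fx=5,fy=5,interpolation=2))
for n,d in(("top",a),("scene",b)):
    c=cloud(d)
    for lo,hi,box in((76,84,'dial'),(46,54,'box'),(53,60,'start'),(41,47,'st')):
        m=(c[...,2]>lo)&(c[...,2]<hi)&(c[...,0]>300)&(c[...,0]<700)&(abs(c[...,1])<300)&(d["z_map"]>0)
        k,l,s,ce=cv2.connectedComponentsWithStats(m.astype(np.uint8))
        for j in range(1,k):
            if s[j,4]>15: print(n,box,s[j].tolist(),ce[j].round(1),c[l==j].mean(0).round(1),np.ptp(c[l==j],axis=0).round(0))
E
```

```text
top dial [187, 137, 9, 6, 17] [190.8 138.5] [692.9 234.   80.6] [17. 26.  7.]
top dial [206, 137, 15, 9, 28] [211.6 141.3] [683.7 167.2  80.2] [25. 45.  8.]
top dial [188, 143, 8, 6, 22] [191.5 145.4] [670.4 231.   80.6] [15. 22.  7.]
top dial [184, 195, 30, 30, 605] [198.5 209.4] [467.2 203.6  79.9] [91. 91.  8.]
top box [240, 155, 15, 7, 36] [248.2 158.9] [633.6  51.6  50. ] [20. 45.  7.]
top box [176, 186, 49, 49, 866] [201.1 210.8] [465.4 199.9  49.7] [154. 156.   8.]
top box [325, 191, 7, 11, 22] [328.5 196.3] [ 514.3 -205.7   47.5] [32. 19.  4.]
top start [320, 139, 25, 34, 479] [331.7 155.5] [ 645.1 -216.6   57.4] [109.  79.   7.]
top start [243, 153, 5, 8, 20] [245.2 156.7] [639.3  60.9  56.6] [23. 13.  7.]
top start [309, 201, 10, 10, 64] [313.6 205.4] [ 484.2 -156.8   55.8] [29. 29.  7.]
top st [196, 149, 9, 4, 17] [199.5 150.6] [661.9 210.7  43. ] [10. 26.  5.]
top st [215, 156, 20, 5, 37] [223.7 158.6] [635.6 131.2  43.4] [13. 62.  6.]
top st [250, 156, 8, 7, 23] [253.7 158.7] [635.7  34.   43.8] [20. 23.  5.]
top st [301, 185, 47, 35, 564] [323.5 202.4] [ 495.  -190.1   
[... 893 characters left out ...]
87.2] [413.4 242.7  55.6] [51. 31.  6.]
scene start [191, 184, 25, 17, 82] [202.  193.3] [426.1 180.2  55.4] [ 56. 122.   7.]
scene start [309, 210, 29, 18, 95] [322.1 220.4] [ 625.3 -231.1   57.6] [87. 83.  7.]
scene start [275, 226, 10, 8, 44] [279.4 229.8] [ 487.1 -157.5   56.7] [33. 34.  7.]
scene st [223, 159, 11, 7, 17] [228.4 161.9] [636.6 267.6  43.6] [15. 58.  5.]
scene st [242, 170, 10, 7, 16] [246.5 173.6] [635.9 160.5  43.1] [ 9. 51.  5.]
scene st [202, 193, 20, 11, 39] [211.7 199. ] [438.3 139.7  44.3] [69. 44.  5.]
scene st [189, 194, 12, 6, 18] [194.8 196.3] [404.4 197.1  43.3] [18. 52.  5.]
scene st [267, 223, 41, 27, 242] [287.7 237.2] [ 490.2 -193.3   44.7] [ 92. 151.   6.]
```

View pics/topc.png

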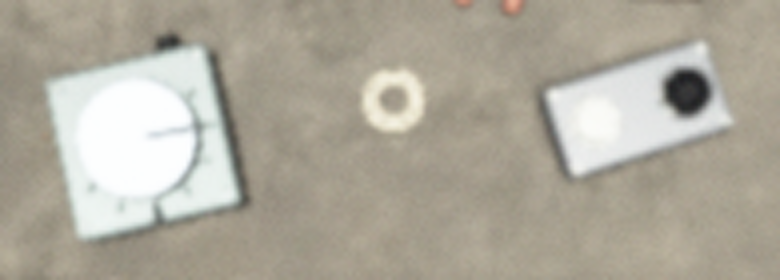

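View pics/scenec.png

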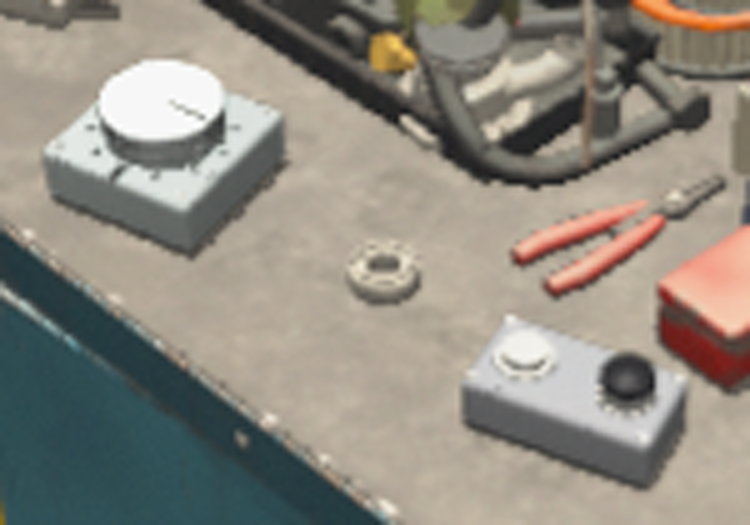

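carry_out(series=[[[-2,-1.5,0,0,0,0,0],[-5,-3.8,0,0,0,0,0],[-8,-6.1,0,0,0,0,0],[-11,-8.4,0,0,0,0,0],[-14,-10.7,0,0,0,0,0]]])

```text
clock: 0.57
eef_pos: [286.1, 481.0, 199.2]
tool_rot: [-3.141, 0.0, 2.86]
force: [1.2, 0.4, 0.8]
width: 25.6
```

carry_out(series=[[[-3,-2.3,0,0,0,0,0],[-6,-4.6,0,0,0,0,0],[-9,-6.9,0,0,0,0,0],[-12,-9.2,0,0,0,0,0],[-15,-11.5,0,0,0,0,0]]])

```text
clock: 0.98
eef_pos: [398.2, 328.8, 199.3]
tool_rot: [-3.141, -0.0, 2.86]
force: [0.9, 1.2, -0.1]
width: -0.2
```

carry_out(series=[[[-3,-2.3,0.5,0,0,0,0],[-6,-4.6,1,0,0,0,0],[-9,-6.9,2,0,0,0,0],[-12,-9.1,3,0,0,0,0],[-13.3,-10.3,3,0,0,0,0]]])

```text
clock: 1.4
eef_pos: [498.7, 188.9, 167.7]
tool_rot: [-3.138, 0.0, 2.854]
force: [1.1, -0.1, 0.3]
width: 0.3
```

carry_out(series=[[[0,0,0,0,0,0,0],[0,0,0,0,0,0,0]]])

```text
clock: 1.57
eef_pos: [496.9, 193.4, 169.1]
tool_rot: [-3.141, -0.001, 2.857]
force: [-0.5, 0.3, -0.4]
width: -0.2
```

```bash
cat > look.py <<'E'
import sys
from cell import *
from h import *
from scipy.spatial.transform import Rotation as R
n=sys.argv[1]
s=read_state();print({k:np.round(s[k],3).tolist() for k in("clock","qpos","eef_pos","tool_rot","force","torque","width")})
d=get_image("wrist");M=np.eye(4);M[:3,:3]=R.from_euler("xyz",s["tool_rot"]).as_matrix();M[:3,3]=s["eef_pos"]
d["Tw"]=M@d["T_tool_cam"];np.savez(n+".npz",**d);cv2.imwrite(f"pics/{n}.png",d["img"])
E
python3 look.py w1
```

```text
{'clock': 1.567, 'qpos': [-0.462, 0.501, 0.055, 1.878, -0.038, 0.764, 0.901], 'eef_pos': [496.944, 193.379, 169.061], 'tool_rot': [-3.141, -0.001, 2.857], 'force': [-0.547, 0.3, -0.423], 'torque': [0.035, -0.009, -0.011], 'width': -0.162}
```

View pics/w1.png

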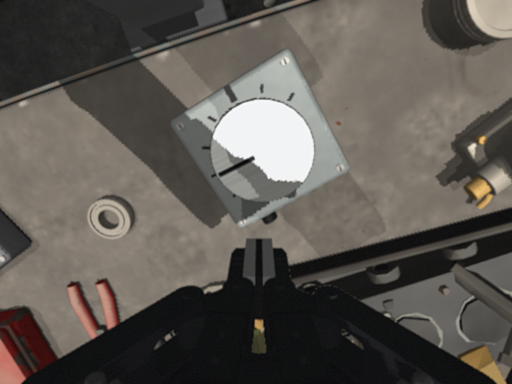

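The wrist view shows the white dial centred near (263,150). Its pointer's outer end is at (215,177) and the long mark is at (231,93), with two thin marks between them, so it is 3 clicks away. Next I measure the centre.

Run:
```python
from h import *
d=dict(np.load("w1.npz"));T=d["Tw"]
c=cloud(d,T);m=(abs(c[...,2]-80)<5)&(d["z_map"]>0);m[240:]=0
k,l,s,ce=cv2.connectedComponentsWithStats(m.astype(np.uint8));j=1+s[1:,4].argmax()
cn=max(cv2.findContours((l==j).astype(np.uint8),0,1)[0],key=cv2.contourArea).reshape(-1,2)
p=ray(d,cn,80,T)[:,:2]; print(c[l==j].mean(0),s[j]); print("circ",cv2.minEnclosingCircle(p.astype(np.float32)),p.min(0),p.max(0))
cen=np.array(cv2.minEnclosingCircle(p.astype(np.float32))[0])
P=ray(d,[[216,177]],80,T)[0,:2]-cen; L=ray(d,[[231,93]],50,T)[0,:2]-cen
print(P,np.hypot(*P),np.degrees(np.arctan2(P[1],P[0])),L,np.degrees(np.arctan2(L[1],L[0])))
M=T@np.linalg.inv(d["T_tool_cam"]); print("centre in tool",(np.linalg.inv(M)@[*cen,80,1]))
```

```text
[466.26317737 205.70003068  78.89256978] [ 209   98  106  105 8438]
circ ((467.69207763671875, 205.328369140625), 46.286109924316406) [421.73953624 159.10842476] [513.73029381 251.09350567]
[  9.60894593 -45.48059522] 46.48458221734387 -78.07023225118154 [-55.84163672 -12.90261834] -166.98971306214224
centre in tool [31.38016373  3.29343017 89.07701993  1.        ]
```

carry_out(series=[[[0.1,0.25,3,0,0,0,0],[0.1,0.25,6,0,0,0,0],[0.1,0.25,7.5,0,0,0,0],[0.1,0.25,8.2,0,0,0,0],[0.1,0.25,8.3,0,0,0,0]]])

```text
clock: 2.03
eef_pos: [494.7, 198.6, 85.3]
tool_rot: [-3.141, -0.003, 2.862]
force: [0.1, -0.6, 0.6]
width: 0.1
```

carry_out(series=[[[0,0,0.1,0,0,0,0],[0,0,0.2,0,0,0,0],[0,0,0.3,0,0,0,0],[0,0,0.4,0,0,0,0],[0,0,0.4,0,0,0,0]]])

```text
clock: 2.45
eef_pos: [496.7, 197.4, 82.9]
tool_rot: [3.141, 0.001, 2.86]
force: [-0.1, 0.3, -0.1]
width: -0.3
```

carry_out(series=[[[0,0,0.1,0,0,0,0],[0,0,0.2,0,0,0,0],[0,0,0.2,0,0,0,0]]])

```text
clock: 2.7
eef_pos: [496.3, 197.2, 80.3]
tool_rot: [-3.142, -0.0, 2.86]
force: [0.5, -0.4, 0.2]
width: -0.1
```

carry_out(series=[[[0,0,0.1,0,0,0,0],[0,0,0.1,0,0,0,0],[0,0,0.2,0,0,0,0],[0,0,0.2,0,0,0,0]]])

```text
clock: 3.03
eef_pos: [496.3, 197.2, 78.2]
tool_rot: [-3.141, -0.0, 2.86]
force: [0.2, 0.3, 0.3]
width: 0.2
```

carry_out(series=[[[0,0,0.1,0,0,0,0],[0,0,0.1,0,0,0,0],[0,0,0.1,0,0,0,0]]])

```text
clock: 3.28
eef_pos: [496.3, 197.2, 77.3]
tool_rot: [-3.141, -0.0, 2.86]
force: [-0.1, 0.5, -0.4]
width: -0.1
```

carry_out(series=[[[0,0,0.1,0,0,0,0],[0,0,0.1,0,0,0,0],[0,0,0.1,0,0,0,0]]])

```text
clock: 3.53
eef_pos: [496.3, 197.2, 76.3]
tool_rot: [-3.142, -0.0, 2.86]
force: [0.1, -0.5, 0.1]
width: 0.1
```

carry_out(series=[[[0,0,0.1,0,0,0,0],[0,0,0.1,0,0,0,0],[0,0,0.1,0,0,0,0]]])

```text
clock: 3.78
eef_pos: [496.4, 197.2, 75.4]
tool_rot: [-3.142, -0.0, 2.86]
force: [0.1, -0.3, -0.2]
width: -0.2
```

```bash
python3 look.py w2
```

```text
{'clock': 3.783, 'qpos': [-0.458, 0.643, 0.041, 1.954, -0.048, 0.545, 0.904], 'eef_pos': [496.365, 197.248, 75.359], 'tool_rot': [-3.142, -0.0, 2.86], 'force': [0.067, -0.318, -0.205], 'torque': [0.005, -0.0, 0.002], 'width': -0.238}
```

View pics/w2.png

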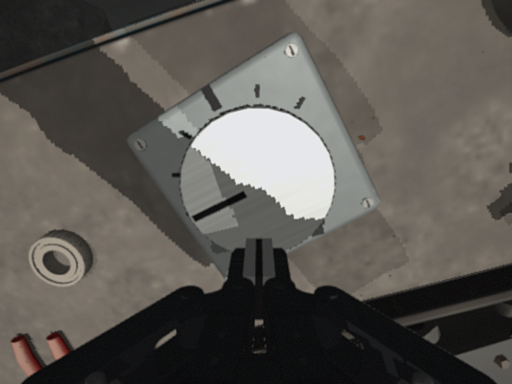

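The picture shows the closed fingertip (bottom edge about (258,240)) just over the near part of the dial, whose centre is near (258,182). There is no contact force yet, so I compare depths.

Run:
```python
from h import *
d=dict(np.load("w2.npz"));c=cloud(d,d["Tw"])
for r in range(150,262,6): print(r,c[r,258].round(1),c[r,225].round(1))
M=np.linalg.inv(d["Tw"]@np.linalg.inv(d["T_tool_cam"]))
m=(abs(c[...,2]-78)<6)&(d["z_map"]>0);m[245:]=0
k,l,s,ce=cv2.connectedComponentsWithStats(m.astype(np.uint8));j=1+s[1:,4].argmax();print(s[j],np.median(c[l==j],axis=0))
a=(l==j)[:205];cn=np.array(max(cv2.findContours(a.astype(np.uint8),0,1)[0],key=cv2.contourArea).reshape(-1,2));cn=cn[cn[:,1]<200]
p=ray(d,cn,78,d["Tw"]);A=np.c_[2*p[:,:2],np.ones(len(p))];x=np.linalg.lstsq(A,(p[:,:2]**2).sum(1),rcond=None)[0];print(x[:2],np.sqrt(x[2]+x[0]**2+x[1]**2),M@[x[0],x[1],78,1])
```

```text
150 [447.1 211.8  78.3] [441.9 193.9  78.6]
156 [450.  211.   80.7] [445.1 192.8  78.7]
162 [453.5 210.   79.5] [448.4 191.8  79.1]
168 [456.9 209.   79.7] [451.7 190.7  79.3]
174 [460.8 207.9  78. ] [455.3 189.4  78.3]
180 [464. 207.  79.] [458.6 188.4  78.9]
186 [467.7 205.9  78.3] [462.3 187.1  78.2]
192 [471.  204.9  79.1] [465.7 186.1  79. ]
198 [474.7 203.9  79. ] [469.1 185.   79.4]
204 [478.2 202.8  79.4] [472.7 183.9  79.6]
210 [482.4 201.6  78.3] [477.  182.3  77.8]
216 [486.4 200.5  77.8] [480.1 181.5  79.7]
222 [489.6 199.5  79.2] [484.4 179.9  78.3]
228 [493.8 198.3  78.5] [487.9 178.9  79.2]
234 [497.2 197.4  79.8] [492.2 177.3  78.3]
240 [485.1 200.9 111.7] [495.9 176.2  78.9]
246 [484.7 201.  118.7] [499.7 175.   79.2]
252 [484.7 201.  124.5] [519.8 164.9  48.2]
258 [484.9 201.  129.3] [525.1 163.1  47.5]
[  179   105   157   140 17544] [462.69297737 207.50242039  78.93482831]
[467.99241876 205.23088977] 45.85894039706665 [29.4732308  -0.22286525 -2.63782041  1.        ]
```

Run:
```python
from cell import *
from h import *
d=dict(np.load("w2.npz"))
cv2.imwrite("pics/w2c.png",cv2.resize(d["img"][200:300,190:330],None,fx=5,fy=5,interpolation=2))
e=get_image("scene");cv2.imwrite("pics/s2c.png",cv2.resize(e["img"][110:220,150:270],None,fx=5,fy=5,interpolation=2))
z=d["z_map"];print(z[225:300:5,258].round(0),z[225:300:5,251].round(0))
```

```text
[186. 188. 189. 153. 147. 142. 138. 136. 131. 127. 124. 124. 124. 125.
 125.] [187. 188. 188. 152. 147. 143. 139. 134. 132. 127. 123. 117. 115. 112.
 110.]
```

View pics/w2c.png

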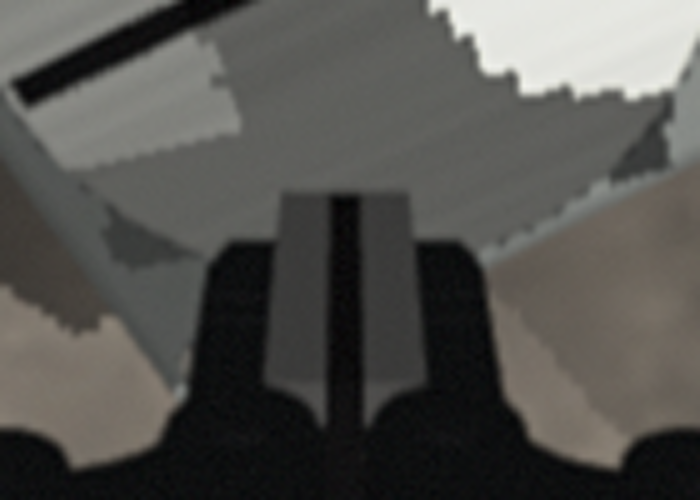

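View pics/s2c.png

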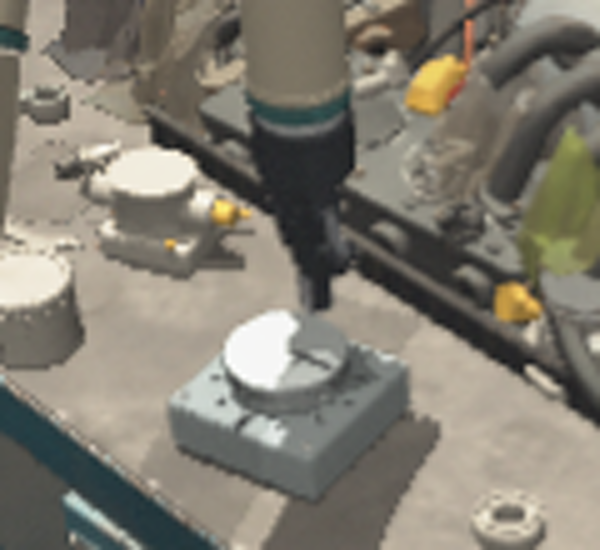

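Run:
```python
from h import *
b=dict(np.load("scene0.npz"));b2=dict(np.load("top0.npz"))
for z in (75,80,90,100,110): print(z,ray(b,[[213.4,171.6]],z)[0].round(1))
from cell import *
e=get_image("top");cv2.imwrite("pics/t2c.png",cv2.resize(e["img"][170:250,150:250],None,fx=6,fy=6,interpolation=2))
e=get_image("scene");c=cloud(e)
for r in range(158,180): print(r,c[r,211:218].round(0).tolist())
```

```text
75 [526.6 229.6  75. ]
80 [522.5 224.4  80. ]
90 [514.5 214.1  90. ]
100 [506.4 203.9 100. ]
110 [498.4 193.6 110. ]
158 [[488.0, 188.0, 181.0], [485.0, 178.0, 188.0], [492.0, 181.0, 183.0], [500.0, 185.0, 176.0], [482.0, 156.0, 200.0], [480.0, 149.0, 205.0], [482.0, 145.0, 206.0]]
159 [[486.0, 186.0, 179.0], [488.0, 183.0, 179.0], [478.0, 164.0, 194.0], [476.0, 156.0, 199.0], [475.0, 148.0, 204.0], [477.0, 146.0, 204.0], [480.0, 144.0, 203.0]]
160 [[490.0, 191.0, 169.0], [485.0, 180.0, 178.0], [503.0, 196.0, 160.0], [475.0, 155.0, 196.0], [468.0, 140.0, 207.0], [472.0, 140.0, 205.0], [478.0, 141.0, 202.0]]
161 [[484.0, 184.0, 172.0], [504.0, 203.0, 151.0], [476.0, 162.0, 188.0], [468.0, 147.0, 199.0], [475.0, 149.0, 195.0], [476.0, 145.0, 197.0], [479.0, 143.0, 196.0]]
162 [[486.0, 187.0, 164.0], [480.0, 174.0, 174.0], [477.0, 164.0, 181.0], [473.0, 153.0, 189.0], [472.0, 146.0, 194.0], [472.0, 141.0, 196.0], [480.0, 145.0, 190.0]]
163 [[485.0, 187.0, 160.0], [479.0, 172.0, 171.0], [477.0, 164.0, 177.0], [477.0, 159.0, 180.0], [471.0, 146.0, 189.0], [479.0, 150.0, 183.0], [487.0, 15
[... 1890 characters left out ...]
513.0, 204.0, 80.0], [513.0, 198.0, 84.0], [517.0, 196.0, 82.0]]
176 [[493.0, 203.0, 87.0], [498.0, 204.0, 84.0], [500.0, 200.0, 85.0], [502.0, 197.0, 85.0], [507.0, 198.0, 82.0], [509.0, 193.0, 84.0], [515.0, 195.0, 79.0]]
177 [[490.0, 201.0, 85.0], [488.0, 192.0, 91.0], [496.0, 195.0, 85.0], [496.0, 190.0, 88.0], [500.0, 188.0, 86.0], [500.0, 183.0, 89.0], [512.0, 192.0, 78.0]]
178 [[490.0, 201.0, 80.0], [491.0, 196.0, 82.0], [490.0, 188.0, 87.0], [495.0, 189.0, 84.0], [505.0, 195.0, 75.0], [499.0, 182.0, 86.0], [503.0, 180.0, 84.0]]
179 [[483.0, 192.0, 85.0], [486.0, 190.0, 83.0], [490.0, 189.0, 82.0], [492.0, 185.0, 83.0], [496.0, 185.0, 81.0], [497.0, 179.0, 84.0], [499.0, 177.0, 83.0]]
```

View pics/t2c.png

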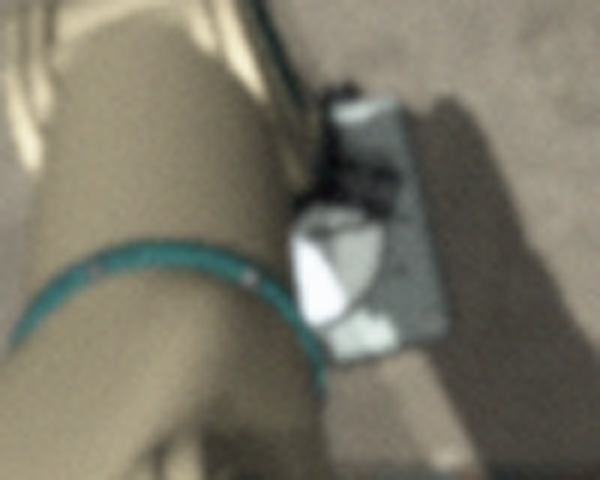

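The scene and wrist depth both put the closed fingertip near z=110 while the TCP reads 75. The physical tip is therefore about 34 mm short of the stated TCP. I will lower by feel from here.

carry_out(series=[[[0,0,0.8,0,0,0,0],[0,0,1.6,0,0,0,0],[0,0,2.3,0,0,0,0],[0,0,2.4,0,0,0,0],[0,0,2.4,0,0,0,0]]])

```text
clock: 4.4
eef_pos: [495.7, 196.9, 50.3]
tool_rot: [-3.14, -0.002, 2.86]
force: [-0.4, 0.7, -0.3]
width: 0.0
```

carry_out(series=[[[0,0,0.1,0,0,0,0],[0,0,0.2,0,0,0,0],[0,0,0.2,0,0,0,0]]])

```text
clock: 4.65
eef_pos: [496.5, 197.3, 49.4]
tool_rot: [3.141, 0.0, 2.86]
force: [-0.3, -0.4, -0.3]
width: -0.3
```

carry_out(series=[[[0,0,0.1,0,0,0,0],[0,0,0.2,0,0,0,0],[0,0,0.2,0,0,0,0]]])

```text
clock: 4.9
eef_pos: [496.7, 197.5, 47.6]
tool_rot: [3.141, 0.001, 2.86]
force: [0.8, 0.6, 1.9]
width: 0.0
```

carry_out(series=[[[0,0,0.1,0,0,0,0],[0,0,0.2,0,0,0,0],[0,0,0.2,0,0,0,0]]])

```text
clock: 5.15
eef_pos: [496.9, 197.6, 45.8]
tool_rot: [3.141, 0.001, 2.86]
force: [-0.4, 1.2, 5.1]
width: -0.5
```

carry_out(series=[[[0,0,0.08,0,0,0,0],[0,0,0.08,0,0,0,0]]])

```text
clock: 5.32
eef_pos: [496.9, 197.6, 45.1]
tool_rot: [3.141, 0.001, 2.86]
force: [-0.6, 0.6, 5.3]
width: -0.0
```

carry_out(series=[[[0.01,-0.26,0,0,0,0.0873,0],[0.045,-0.51,0,0,0,0.1745,0],[0.1,-0.765,0,0,0,0.2618,0],[0.18,-1.01,0,0,0,0.3491,0],[0.275,-1.25,0,0,0,0.4363,0]]])

```text
clock: 5.73
eef_pos: [492.3, 187.4, 45.5]
tool_rot: [3.137, 0.002, 2.42]
force: [0.6, 2.4, 4.0]
width: -0.0
```

```bash
python3 look.py w3
```

```text
{'clock': 5.733, 'qpos': [-0.513, 0.691, 0.145, 1.997, -0.209, 0.463, 0.635], 'eef_pos': [492.348, 187.411, 45.502], 'tool_rot': [3.137, 0.002, 2.42], 'force': [0.646, 2.424, 4.05], 'torque': [0.507, -0.342, -0.043], 'width': -0.008}
```

View pics/w3.png

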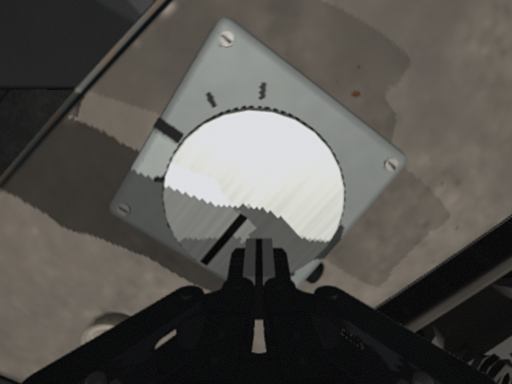

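The pointer now sits at (204,261)-(242,218), turned about 23° relative to the tool, so the tip mostly slipped at about 4 N. I will press a little deeper, to about 8 N, and go on.

carry_out(series=[[[0,0,0.08,0,0,0,0],[0,0,0.16,0,0,0,0],[0,0,0.16,0,0,0,0]]])

```text
clock: 6.03
eef_pos: [492.3, 187.2, 44.1]
tool_rot: [3.137, 0.002, 2.424]
force: [0.8, 1.1, 7.8]
width: 0.3
```

carry_out(series=[[[0.01,-0.26,0,0,0,0.0873,0],[0.045,-0.51,0,0,0,0.1745,0],[0.1,-0.765,0,0,0,0.2618,0],[0.18,-1.01,0,0,0,0.3491,0],[0.275,-1.25,0,0,0,0.4363,0]]])

```text
clock: 6.45
eef_pos: [482.6, 179.1, 44.3]
tool_rot: [3.136, 0.0, 1.982]
force: [1.2, -0.3, 8.8]
width: -0.0
```

```bash
python3 look.py w4
```

```text
{'clock': 6.45, 'qpos': [-0.577, 0.693, 0.251, 2.032, -0.37, 0.453, 0.365], 'eef_pos': [482.575, 179.057, 44.27], 'tool_rot': [3.136, 0.0, 1.982], 'force': [1.234, -0.342, 8.847], 'torque': [0.161, -0.272, -0.074], 'width': -0.019}
```

View pics/w4.png

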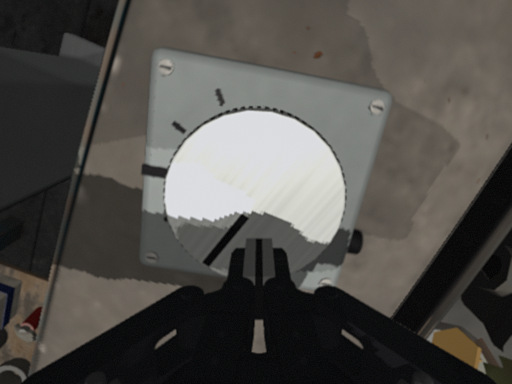

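The pointer now stays put in the tool view ((206,262)-(244,217)), so the dial follows the finger. I work out how far is left.

```bash
cat > ang.py <<'E'
import sys
from h import *
d=dict(np.load(sys.argv[1]+".npz"));v=list(map(float,sys.argv[2:8])); z=float(sys.argv[8]) if len(sys.argv)>8 else 77
P=ray(d,[v[0:2],v[2:4]],z,d["Tw"])[:,:2];L=ray(d,[v[4:6]],50,d["Tw"])[0,:2]
q=P[0]-P[1];a=np.degrees(np.arctan2(q[1],q[0]));L=L-[467.8,205.2];b=np.degrees(np.arctan2(L[1],L[0]))
print("pointer",a,"out-end",P[0],"mark",b,"to go cw deg",(a-b+180)%360-180)
E
python3 ang.py w2 194 218 244 196 212 97; python3 ang.py w3 204 261 244 216 168 130; python3 ang.py w4 206 262 245 216 153 170
```

```text
pointer -81.27175705674192 out-end [477.03737209 161.99550224] mark -166.6089395969297 to go cw deg 85.33718254018777
pointer -81.20663306860752 out-end [475.28274111 163.33376594] mark -166.30759635448115 to go cw deg 85.1009632858736
pointer -104.92086572999533 out-end [457.56926642 164.76082266] mark -166.84509739374212 to go cw deg 61.92423166374681
```

carry_out(series=[[[0.01,-0.26,0,0,0,0.0873,0],[0.045,-0.51,0,0,0,0.1745,0],[0.1,-0.765,0,0,0,0.2618,0],[0.18,-1.01,0,0,0,0.3491,0],[0.275,-1.25,0,0,0,0.4363,0]]])

```text
clock: 6.92
eef_pos: [471.2, 176.2, 44.3]
tool_rot: [3.134, -0.001, 1.546]
force: [4.0, -0.7, 7.8]
width: 0.1
```

carry_out(series=[[[0.01,-0.26,0,0,0,0.0873,0],[0.045,-0.51,0,0,0,0.1745,0],[0.1,-0.765,0,0,0,0.2618,0],[0.18,-1.01,0,0,0,0.3491,0],[0.275,-1.25,0,0,0,0.4363,0]]])

```text
clock: 7.33
eef_pos: [458.7, 178.5, 44.3]
tool_rot: [3.135, -0.003, 1.109]
force: [3.3, -1.6, 8.8]
width: 0.1
```

```bash
python3 look.py w5
```

```text
{'clock': 7.333, 'qpos': [-0.738, 0.712, 0.467, 2.097, -0.687, 0.478, -0.207], 'eef_pos': [458.682, 178.463, 44.301], 'tool_rot': [3.135, -0.003, 1.109], 'force': [3.303, -1.645, 8.782], 'torque': [-0.333, -0.733, 0.006], 'width': 0.062}
```

View pics/w5.png

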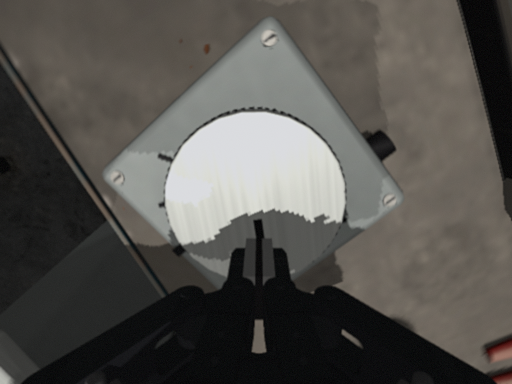

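Run:
```python
from h import *
d=dict(np.load("w5.npz"))
cv2.imwrite("pics/w5c.png",cv2.resize(d["img"][180:290,180:340],None,fx=5,fy=5,interpolation=2))
c=cloud(d,d["Tw"]); 
for x,y in((200,200),(300,200),(225,150),(290,150),(255,230),(230,240)): print(c[y-4:y+5,x-4:x+5].mean((0,1)))
```

```text
[444.80500314 219.53495109  75.44997064]
[489.67527085 197.13057643  75.42985223]
[468.05574364 236.1676904   75.47370982]
[495.69232647 222.37970119  75.3680605 ]
[462.09553751 192.51173413  75.65506194]
[447.72782825 193.12919742  75.48953985]
```

View pics/w5c.png

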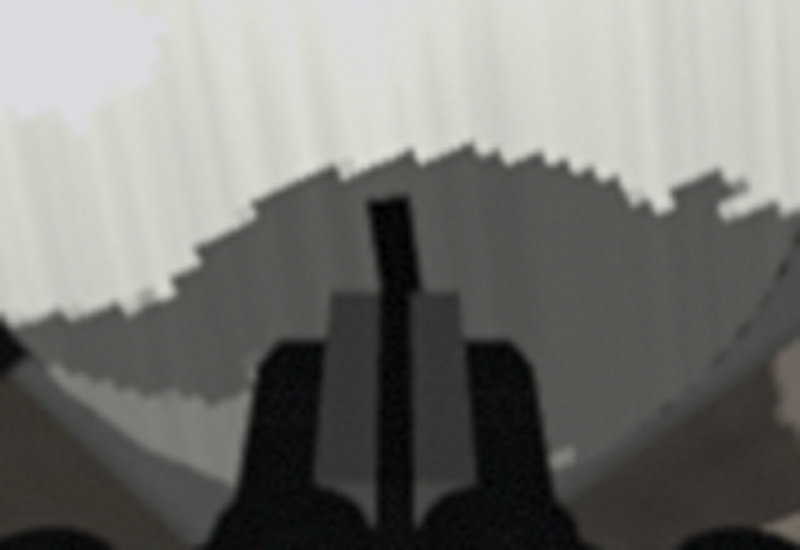

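The pointer is still about 60° from the mark, so the tip slid over the dial with no net turn during the last 50°. I will test a slower, short arc here.

carry_out(series=[[[0,-0.1,0,0,0,0.035,0],[0.01,-0.205,0,0,0,0.07,0],[0.015,-0.31,0,0,0,0.105,0],[0.03,-0.41,0,0,0,0.14,0],[0.045,-0.51,0,0,0,0.1745,0]]])

```text
clock: 7.8
eef_pos: [453.6, 181.1, 44.2]
tool_rot: [3.137, -0.003, 0.937]
force: [2.8, -1.3, 8.5]
width: -0.0
```

carry_out(series=[[[0,-0.1,0,0,0,0.035,0],[0.01,-0.205,0,0,0,0.07,0],[0.015,-0.31,0,0,0,0.105,0],[0.03,-0.41,0,0,0,0.14,0],[0.045,-0.51,0,0,0,0.1745,0]]])

```text
clock: 8.22
eef_pos: [449.3, 184.6, 44.1]
tool_rot: [3.139, -0.004, 0.763]
force: [1.2, -0.5, 9.3]
width: -0.2
```

```bash
python3 look.py w6
```

```text
{'clock': 8.217, 'qpos': [-0.813, 0.731, 0.557, 2.114, -0.801, 0.512, -0.456], 'eef_pos': [449.326, 184.648, 44.096], 'tool_rot': [3.139, -0.004, 0.763], 'force': [1.245, -0.508, 9.315], 'torque': [-0.052, -0.387, -0.019], 'width': -0.201}
```

View pics/w6.png

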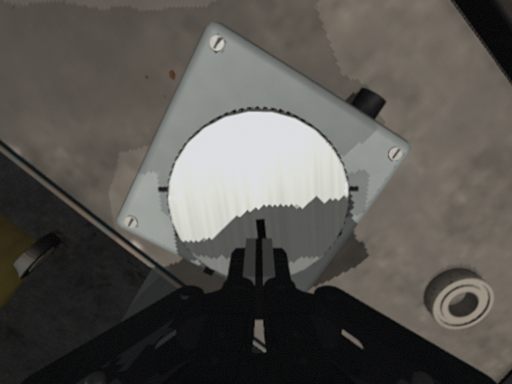

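The pointer now shows at (261,221) with the same tilt to the tool as before, so the dial followed all 20°. Slow works, so I carry on at 2° per row.

carry_out(series=[[[0,-0.1,0,0,0,0.035,0],[0.01,-0.205,0,0,0,0.07,0],[0.015,-0.31,0,0,0,0.105,0],[0.03,-0.41,0,0,0,0.14,0],[0.045,-0.51,0,0,0,0.1745,0]]])

```text
clock: 8.68
eef_pos: [446.4, 187.9, 44.1]
tool_rot: [3.138, -0.004, 0.588]
force: [1.8, -1.7, 9.1]
width: 0.0
```

carry_out(series=[[[0,-0.1,0,0,0,0.035,0],[0.01,-0.205,0,0,0,0.07,0],[0.015,-0.31,0,0,0,0.105,0],[0.03,-0.41,0,0,0,0.14,0],[0.045,-0.51,0,0,0,0.1745,0]]])

```text
clock: 9.1
eef_pos: [443.8, 191.7, 44.1]
tool_rot: [3.138, -0.004, 0.413]
force: [2.6, -3.4, 8.5]
width: -0.0
```

carry_out(series=[[[0,-0.1,0,0,0,0.035,0],[0.01,-0.205,0,0,0,0.07,0],[0.015,-0.31,0,0,0,0.105,0],[0.03,-0.41,0,0,0,0.14,0],[0.045,-0.51,0,0,0,0.1745,0]]])

```text
clock: 9.52
eef_pos: [441.9, 196.8, 44.1]
tool_rot: [3.139, -0.004, 0.239]
force: [2.7, -2.9, 9.3]
width: 0.0
```

```bash
python3 look.py w7
```

```text
{'clock': 9.517, 'qpos': [-0.928, 0.775, 0.701, 2.121, -0.942, 0.588, -0.868], 'eef_pos': [441.883, 196.846, 44.071], 'tool_rot': [3.139, -0.004, 0.239], 'force': [2.693, -2.862, 9.285], 'torque': [-0.569, -0.295, -0.054], 'width': 0.021}
```

View pics/w7.png

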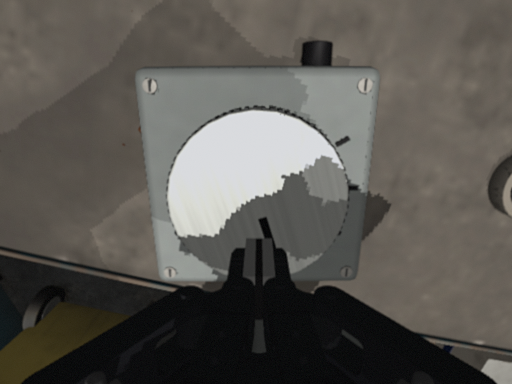

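Pointer tilt in view has grown by about 10° ((263,218) to (270,238)), with about 20° to go, near the top of the last click. I continue with slightly more pressure.

carry_out(series=[[[0,-0.08,0.04,0,0,0.026,0],[0,-0.155,0.05,0,0,0.052,0],[0.01,-0.23,0.05,0,0,0.079,0],[0.015,-0.31,0.05,0,0,0.105,0],[0.025,-0.385,0.05,0,0,0.131,0]]])

```text
clock: 9.98
eef_pos: [440.9, 201.1, 43.6]
tool_rot: [3.141, -0.004, 0.108]
force: [1.9, -1.3, 10.0]
width: -0.1
```

carry_out(series=[[[0,-0.08,0,0,0,0.026,0],[0,-0.155,0,0,0,0.052,0],[0.01,-0.23,0,0,0,0.079,0],[0.015,-0.31,0,0,0,0.105,0],[0.025,-0.385,0,0,0,0.131,0]]])

```text
clock: 10.4
eef_pos: [440.7, 205.1, 43.6]
tool_rot: [3.141, -0.004, -0.022]
force: [1.0, -1.4, 9.3]
width: -0.3
```

```bash
python3 look.py w8
```

```text
{'clock': 10.4, 'qpos': [-0.978, 0.803, 0.765, 2.115, -0.996, 0.634, -1.092], 'eef_pos': [440.744, 205.119, 43.603], 'tool_rot': [3.141, -0.004, -0.022], 'force': [0.968, -1.428, 9.322], 'torque': [-0.519, -0.302, -0.018], 'width': -0.267}
```

View pics/w8.png

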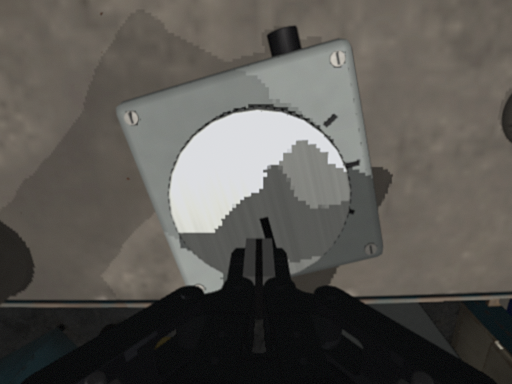

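The tilt is unchanged, so the dial followed and is about 5° short, past half way. I lift off and it should snap in.

carry_out(series=[[[0,0,-0.5,0,0,0,0],[0,0,-2,0,0,0,0],[0,0,-5,0,0,0,0],[2,0,-8,0,0,0,0],[2,0,-8,0,0,0,0]]])

```text
clock: 10.87
eef_pos: [464.9, 205.5, 127.1]
tool_rot: [-3.14, -0.011, -0.02]
force: [1.7, 0.4, -0.4]
width: 0.1
```

carry_out(series=[[[-6,0,0,0,0,0,0],[-6,0,0,0,0,0,0],[-6,0,0,0,0,0,0]]])

```text
clock: 11.12
eef_pos: [392.7, 206.7, 121.6]
tool_rot: [-3.141, 0.007, -0.019]
force: [0.0, 0.4, -0.3]
width: 0.2
```

```bash
python3 look.py w9
```

```text
{'clock': 11.117, 'qpos': [-1.151, 0.657, 0.936, 2.161, -0.82, 0.742, -1.246], 'eef_pos': [392.727, 206.727, 121.587], 'tool_rot': [-3.141, 0.007, -0.019], 'force': [0.012, 0.441, -0.258], 'torque': [0.035, 0.031, -0.024], 'width': 0.206}
```

View pics/w9.png

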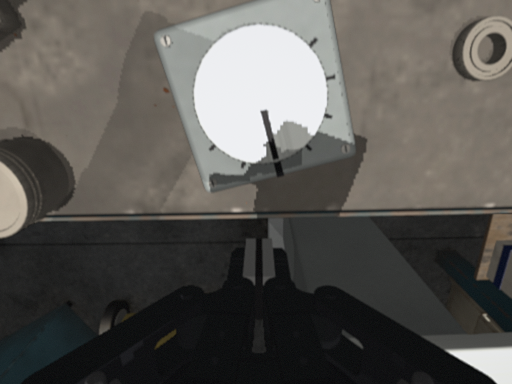

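The pointer line (264,110)-(281,176) runs straight into the long mark, so the dial is set. Now over to the start button.

carry_out(series=[[[1,4,0,0,0,0,0],[2,8,0,0,0,0,0],[3,12,0,0,0,0,0],[4,16,0,0,0,0,0],[5,20,0,0,0,0,0]]])

```text
clock: 11.58
eef_pos: [445.8, 3.5, 122.4]
tool_rot: [3.141, -0.001, -0.019]
force: [1.0, 0.5, -0.4]
width: 0.2
```

carry_out(series=[[[1,4,0,0,0,0,0],[2,8,0,0,0,0,0],[3,12,0,0,0,0,0],[4,16,0,0,0,0,0],[4,16,0,0,0,0,0]]])

```text
clock: 12.0
eef_pos: [483.5, -167.5, 123.9]
tool_rot: [3.131, -0.006, -0.031]
force: [1.1, -1.4, 0.4]
width: 0.0
```

```bash
python3 look.py w10
```

```text
{'clock': 12.0, 'qpos': [-0.263, 0.691, 0.847, 2.0, -0.737, 0.777, -0.578], 'eef_pos': [483.515, -167.462, 123.861], 'tool_rot': [3.131, -0.006, -0.031], 'force': [1.053, -1.448, 0.369], 'torque': [-0.09, -0.004, 0.009], 'width': 0.017}
```

View pics/w10.png

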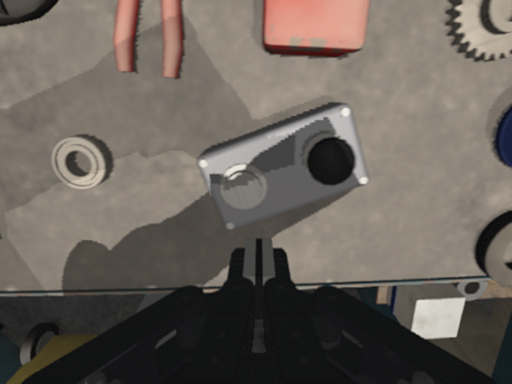

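The station shows with the start button at about (241,186) and the stop head at (330,160). The arm had not settled yet, so I settle and measure.

carry_out(series=[[[0,0,0,0,0,0,0],[0,0,0,0,0,0,0],[0,0,0,0,0,0,0]]])

```text
clock: 12.3
eef_pos: [481.4, -153.3, 122.1]
tool_rot: [-3.141, 0.001, -0.017]
force: [-0.3, 0.5, 0.1]
width: 0.3
```

```bash
python3 look.py w11
python3 - <<'E'
from h import *
d=dict(np.load("w11.npz"));T=d["Tw"];c=cloud(d,T);M=np.linalg.inv(T@np.linalg.inv(d["T_tool_cam"]))
for lo,hi in((51,60),(63,80),(38,48)):
    m=(c[...,2]>lo)&(c[...,2]<hi)&(d["z_map"]>0);m[235:]=0
    k,l,s,ce=cv2.connectedComponentsWithStats(m.astype(np.uint8))
    for j in range(1,k):
        if s[j,4]>150: w=c[l==j].mean(0);print(lo,s[j],ce[j].round(0),w.round(1),np.ptp(c[l==j],axis=0).round(),(M@[*w,1]).round(1))
cv2.imwrite("pics/w11c.png",cv2.resize(d["img"][90:250,170:390],None,fx=3,fy=3,interpolation=2))
E
```

```text
{'clock': 12.3, 'qpos': [-0.279, 0.688, 0.841, 2.009, -0.738, 0.781, -0.581], 'eef_pos': [481.373, -153.267, 122.083], 'tool_rot': [-3.141, 0.001, -0.017], 'force': [-0.268, 0.501, 0.137], 'torque': [-0.036, 0.006, 0.044], 'width': 0.309}
51 [ 287    0  109   50 4780] [341.  22.] [ 608.  -212.8   57.1] [33. 77.  9.] [127.7  57.4  64.8   1. ]
51 [ 243  168   38   37 1080] [262. 186.] [ 486.5 -155.1   55. ] [31. 31.  6.] [ 5.2  1.8 67.1  1. ]
63 [ 329  136   49   48 1797] [353. 160.] [ 510.8 -225.8   67.9] [38. 38.  9.] [30.7 72.  54.   1. ]
38 [  0   0  25  15 235] [9. 5.] [630.2  35.9  40.3] [ 9. 20.  7.] [ 145.6 -191.7   81.8    1. ]
38 [  215   101   173   126 10169] [300. 164.] [ 501.8 -187.7   43. ] [110. 151.  10.] [21.1 34.1 79.1  1. ]
```

View pics/w11c.png

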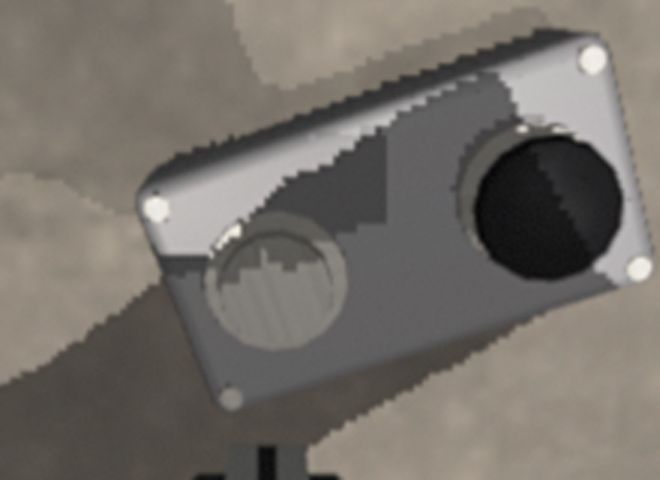

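carry_out(series=[[[0.5,0.15,3,0,0,0,0],[0.5,0.15,6,0,0,0,0],[0.5,0.15,8.5,0,0,0,0],[0.5,0.15,9.2,0,0,0,0],[0.5,0.15,9.2,0,0,0,0]]])

```text
clock: 12.77
eef_pos: [485.2, -155.1, 29.1]
tool_rot: [-3.14, 0.003, -0.019]
force: [-0.2, 0.1, 0.9]
width: -0.0
```

carry_out(series=[[[0,0,0.15,0,0,0,0],[0,0,0.3,0,0,0,0],[0,0,0.45,0,0,0,0],[0,0,0.6,0,0,0,0],[0,0,0.6,0,0,0,0]]])

```text
clock: 13.18
eef_pos: [486.7, -156.6, 25.0]
tool_rot: [3.142, -0.001, -0.02]
force: [0.0, -0.6, -0.2]
width: -0.1
```

carry_out(series=[[[0,0,0.1,0,0,0,0],[0,0,0.2,0,0,0,0],[0,0,0.3,0,0,0,0],[0,0,0.3,0,0,0,0]]])

```text
clock: 13.52
eef_pos: [486.7, -156.7, 21.6]
tool_rot: [-3.142, -0.001, -0.02]
force: [1.5, -0.3, 2.9]
width: 0.0
```

carry_out(series=[[[0,0,0.1,0,0,0,0],[0,0,0.2,0,0,0,0],[0,0,0.3,0,0,0,0],[0,0,0.3,0,0,0,0]]])

```text
clock: 13.85
eef_pos: [486.7, -156.7, 18.5]
tool_rot: [3.142, -0.001, -0.02]
force: [0.9, -0.3, 4.2]
width: -0.2
```

carry_out(series=[[[0,0,0.1,0,0,0,0],[0,0,0.1,0,0,0,0],[0,0,0.1,0,0,0,0]]])

```text
clock: 14.1
eef_pos: [486.7, -156.7, 18.1]
tool_rot: [-3.141, -0.001, -0.02]
force: [0.3, 1.9, 10.3]
width: 0.1
```

Force jumped to 10 N with almost no further travel, so the button is at its stop, fully in. I release it and withdraw.

carry_out(series=[[[0,0,-0.5,0,0,0,0],[0,0,-1.5,0,0,0,0],[0,0,-4,0,0,0,0],[0,0,-8,0,0,0,0],[-2,0,-12,0,0,0,0]]])

```text
clock: 14.52
eef_pos: [469.4, -156.6, 135.9]
tool_rot: [3.14, 0.0, -0.018]
force: [1.4, -0.1, 1.5]
width: -0.0
```

carry_out(series=[[[-2,0,-2,0,0,0,0],[-2,0,-2,0,0,0,0],[-2,0,-2,0,0,0,0]]])

```text
clock: 14.77
eef_pos: [447.3, -155.7, 155.8]
tool_rot: [-3.141, -0.002, -0.021]
force: [-0.0, 0.7, -0.8]
width: -0.0
```

```bash
python3 look.py w12
python3 - <<'E'
from cell import *
from h import *
d=dict(np.load("w12.npz"));c=cloud(d,d["Tw"])
m=(c[...,2]>50)&(c[...,2]<60)&(abs(c[...,0]-486)<25)&(abs(c[...,1]+156)<25);print("start top z",np.median(c[m][:,2]),m.sum())
m=(abs(c[...,0]-511)<8)&(abs(c[...,1]+226)<8);print("stop z",c[m][:,2].max() if m.any() else None)
e=get_image("top");b=dict(np.load("top0.npz"));e2=get_image("scene")
A=cv2.resize(e["img"][170:245,160:360],None,fx=3.5,fy=3.5,interpolation=2);B=cv2.resize(e2["img"][150:270,170:370],None,fx=2.7,fy=2.7,interpolation=2)
w=max(A.shape[1],B.shape[1]);cv2.imwrite("pics/final.png",np.vstack([cv2.copyMakeBorder(i,0,0,0,w-i.shape[1],0) for i in(A,B)]))
E
```

```text
{'clock': 14.767, 'qpos': [-0.316, 0.604, 0.906, 2.06, -0.674, 0.801, -0.591], 'eef_pos': [447.313, -155.73, 155.844], 'tool_rot': [-3.141, -0.002, -0.021], 'force': [-0.023, 0.658, -0.846], 'torque': [0.015, 0.02, 0.017], 'width': -0.034}
start top z 55.03595763293163 960
stop z 72.00370735668918
```

View pics/final.png

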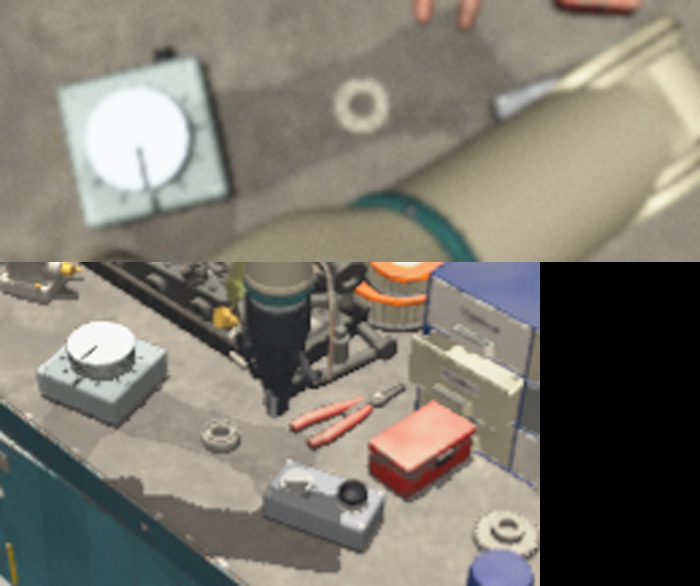

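View pics/w12.png

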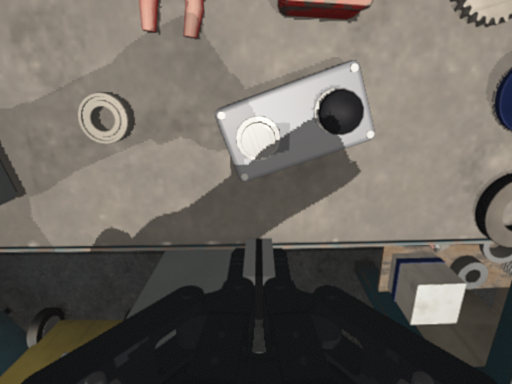

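The top view shows the dial's pointer meeting the long mark at about (150,200) of the crop. The start button is back out at z≈55, the stop head is at 72, and the arm is clear. I hand the job in.

```bash
python3 -c "
from cell import *
print(finish_job())"
```

```text
the job is handed in; nothing more can be done
None
```

The dial is set at the long mark and the start button was then pressed and let out; I handed the job in at about 15 s on the robot's clock.

- **Dial:** I turned it about 90° (3 clicks) clockwise with the shut fingertip pressing at about 4 to 10 N. It clicked in at the long mark when I lifted off.
- **Start button:** I pressed it until it met its stop, where the force rose to about 10 N. It sprang out again.

**Last checks:** The pictures show the pointer line running into the long mark. The start button's top is back out at about 55 mm (56 expected), the stop head is untouched at 72 mm, and the arm is clear. The bearing and pliers look unmoved; I did not compare the other loose parts with the first pictures.

**What disagreed or failed:**
- The shut fingertip sat about 34 mm short of the stated TCP, so I found contact by depth and force instead.
- The first arc, at about 4 N, moved the dial hardly at all. A later fast arc of 50° slid over the dial with no net turn, so I finished at a slower speed with slightly more pressure.

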